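# Clear two piles of counting tools onto their own holders

### The arm

A 6-joint arm with a two-finger parallel gripper is mounted at the origin on a cart in front of the work surface, level with it; the furniture and walls round the work are solid. World frame = base frame: x ahead of the robot, y to its left, z up, the work surface at z = 0. Lengths are in mm, angles in rad, forces in N, time in s.
With the tool pointing down it reaches from about 400 to 925 mm from the base axis. Payload 12.5 kg.
Tool frame: the origin (TCP) lies between the finger pads; the fingertips stand 11 mm ahead of it and the grasp point (between the pads) lies 8 mm behind it (env.tip_extent is the distance from the TCP to the fingertips, in mm); x points along the fingers, z is the direction in which the jaws open and shut, and the axes are right-handed (so a half turn about x gives the same grasp; the last joint's range is limited). The gripper opens to 95 mm and grips with 3 to 60 N. Pads are 20 mm wide; open, the fingers measure 119 mm over their backs; the gripper's body (75 mm by 180 mm) begins 59 mm behind the grasp point.
Start: joints at [-1.362, 0.491, 1.559, -0, 1.092, -0.106], TCP at [193.539, -594.296, 225.661] pointing down, gripper open.
Joint ranges: [-3.1, 3.1], [-0.84, 2.19], [0.05, 2.79], [-1.13, 4.28], [0.06, 2.93], [-2.69, 2.69]. Speed limits (rad/s): [2.22, 2.22, 2.79, 3.14, 3.14, 3.14].

### API

Orientations are given as [roll, pitch, yaw] about the fixed x, y, z axes, in that order (R = Rz(yaw) Ry(pitch) Rx(roll)).
In Python, from cell import status, imaging, env gives the robot as it stands. The module is installed in compiled form; this text tells all that it offers.
- The arm moves only by the tool apply_moves, never from a script. Its argument "increments" is a list of rows, each a list of 5 numbers: the closure, from 0 (fully open) to 1 (shut), then the shift along the tool's x, y, z in mm, then the turn about the tool's x in degrees. A call has 1 to 10 rows; each row shifts and turns the commanded pose from where the row before left it, along the tool's axes as they then stand; what a row does not reach is not made up. A row lasts 1/10 s, in which the tool goes at most 50 mm and 8.59 degrees, less where a joint would pass 70% of its speed; a pose out of reach is approached as far as the arm can. A call with a gripper value outside its range is refused whole. The fingers move at their own pace and stop on an object; the grip force is fixed at half the most. Time passes only in rows, so rows that do not move let the fingers close. It gives the time, the measured TCP pose, the force and the opening at its end, in the units of the state.
- status.state(): the state, without advancing time (a new reading comes with each control period).
- imaging.read_camera(name): name is "side" or "top"; returns a dict with "pixels" (400x640x3 uint8, red, green, blue), "fovy" (degrees; the focal length in pixels is half the picture's height over the tangent of half this angle, whatever the lens; pixels are square), "cx", "cy" (the principal point, pixels), "distortion" ([k1, k2, p1, p2, k3] as OpenCV has them; the pictures are not rectified), "R" (3x3) and "t" (3): a world point X has camera coordinates R X + t. Camera axes: x right, y down, z forward; pixel columns grow to the right and rows downward; lengths in mm; the calibration is good to about 2 mm. A picture is of the moment at which its call begins. There is no depth.
- env.job_done(): hands the job in, once; it reports no verdict.
The state is a dict: "t": time; "joints": joint angles; "qvel": joint speeds; "tau": joint torques, N m; "eef_pos": TCP position; "tcp_rot": TCP orientation; "ft_force": force on the tool from outside, world axes, zero at the start; "moment": the same for the moment, N m; "opening": opening from 0.0 (shut) to 1.0 (fully open).
Only numpy, scipy, OpenCV 4.12 (cv2) and the standard library are available. Lean on these libraries where they do the work, as an engineer would, in place of code of your own. Each camera call takes 0.05 s, during which the arm holds its last target. There are 200 camera calls.

### The job

Two small piles of counting tools stand on the lab table. Take both piles apart and set each thing on the holder made for it: the roll of label tape lying flat over the pin of the thin round base, the folded loupe flat inside the tray with round ends, the eraser flat inside the tray with square corners, and the chrome tally counter upright in the middle of the plain round pad. Leave the dropper bottle behind the holders and the yellow memo block where they stand.

Things in the scene. Friction and masses are not known exactly. Their poses are not given: they have to be found in the camera images.
- tape_roll: Small roll of cream label tape lying flat on the table, the bottom thing of one pile: ring of outer diameter 56 mm, hole 21 mm, 12 mm high, 35 g. Origin: centre of its underside; z is the ring's axis.
- loupe: Black folding loupe, folded shut, lying flat on the table, the bottom thing of the other pile: 34 mm wide (its x) by 52 mm long (its y), round ends, 14 mm high (flat top plate at 13 mm), 60 g. Origin: centre of its underside. Grip it across the 34 mm.
- eraser: White eraser in a blue card sleeve, 23 mm wide (its x) by 55 mm long (its y) by 12 mm high, 19 g. It starts lying on top of the tape roll or of the loupe (either may be). Origin: centre of its underside.
- counter: Chrome tally counter standing upright on top of the other pile (loupe or tape roll): round body 42 mm across, 24 mm high (28 mm with the thumb lever on top, which lies over its +x side), about 95 g, with a thin wire finger ring sticking out towards its own -y, 46 mm from the body's axis at the farthest. Origin: on the axis of the round body, at its underside. Grip the round body along its own x, so that the fingers keep off the wire ring.
- tape_holder: Fixed grey thin round base, 72 mm across and 3 mm thick, with a steel pin of 6 mm diameter upright in its middle, pin top 11 mm over the table. Origin: centre of its underside, on the table. The tape roll lies on it with the pin inside its hole.
- loupe_tray: Fixed grey shallow tray with round ends, outside 58 mm (its x) by 76 mm (its y): floor 3 mm over the table, low rim 4 mm wide whose top is 6 mm over the table, pocket 50 mm by 68 mm inside the rim. Origin: centre of its underside, on the table. The loupe lies in it lengthwise along y, either way round.
- eraser_tray: Fixed grey shallow tray with square corners, outside 47 mm (its x) by 79 mm (its y): floor 3 mm over the table, low rim 4 mm wide whose top is 6 mm over the table, pocket 39 mm by 71 mm inside the rim. Origin: centre of its underside, on the table. The eraser lies in it lengthwise along y, either way round.
- counter_pad: Fixed plain round pad without pin or rim: grey foot 62 mm across with a black rubber top of 52 mm diameter, flat top 8 mm over the table. Origin: centre of its underside, on the table. The counter stands on its middle; its ring may point anywhere.
- dropper_bottle: Bystander: amber dropper bottle with black cap, 31 mm across, 100 mm high, loose, standing upright behind the holders. Origin: centre of its underside.
- memo_block: Bystander: yellow memo block, 75 mm by 76 mm, 22 mm high, loose, beside the piles. Origin: centre of its underside.
There are look-alikes about, which are no part of the job. Of the things like the loupe, leave any that is orange; of the rest the smaller one is meant.

How it is judged (in metres and radians):
At the end, for the whole second after the job is handed in: Tape flat on its round base, pin in its hole (centres within 12 mm); loupe and eraser flat on the floor of their own trays (within 13 mm, lengthwise within 0.45 rad); counter upright on its pad (within 12 mm); all right side up (tilt under 0.1 rad), released and at rest (horizontal distance between tape_roll and tape_holder below 0.012 m and z of tape_roll in the frame of tape_holder below 0.006 m and angle between each of tape_roll, loupe, eraser, counter's own z axis and vertical below 0.1 rad and horizontal distance between loupe and loupe_tray below 0.013 m and z of loupe in the frame of loupe_tray below 0.0055 m and angle between the y axis of loupe and the y axis of loupe_tray, either way round below 0.45 rad and horizontal distance between eraser and eraser_tray below 0.013 m and z of eraser in the frame of eraser_tray below 0.0055 m and angle between the y axis of eraser and the y axis of eraser_tray, either way round below 0.45 rad and horizontal distance between counter and counter_pad below 0.012 m and z of counter in the frame of counter_pad between 0.006 and 0.011 m and linear speed of each of tape_roll, loupe, eraser, counter below 0.02 m/s); the robot touches nothing.
It fails at once if the dropper bottle is moved by more than 20 mm or tipped (distance of dropper_bottle from where it was at the start of the episode above 0.02 m or angle between dropper_bottle's own z axis and vertical above 0.4 rad).
It fails at once if the memo block is moved by more than 20 mm (distance of memo_block from where it was at the start of the episode above 0.02 m).
It also fails if it takes over 90 s, if anything falls off the work surface, if the arm or the gripper's body presses on something with over 40 N, if the wrist force passes 120 N, or if a joint passes its speed limit or range.

## Working session

There is one attempt and no reset: what is moved stays moved. The work goes in short steps, Python scripts to look and compute and a tool call to move; the robot and the scene stay as the last step left them, time stands still between calls to the robot, and variables do not carry over. Pictures are saved under pics/ and viewed, about 12 in all and at most 16, crops included, and the job is handed in when it is done.

Besides the shell and the picture viewer there is one more tool, called after "Call:" by a JSON object that holds its "name" and its "arguments", one argument or row to a line. apply_moves: Moves the arm, as the interface text tells. Its arguments: {"type":"object","properties":{"increments":{"type":"array"}},"required":["increments"]}

```bash
mkdir -p pics
cat > h.py <<'E'
import numpy as np, cv2
from cell import status, imaging, env
def cam(n):
    c=imaging.read_camera(n); f=200/np.tan(np.radians(c['fovy'])/2)
    c['K']=np.array([[f,0,c['cx']],[0,f,c['cy']],[0,0,1.]]); c['R']=np.array(c['R']);c['t']=np.array(c['t']);c['D']=np.array(c['distortion'],float); return c
def save(c,n,crop=None,s=1):
    p=c['pixels'][:,:,::-1]
    if crop: p=p[crop[1]:crop[3],crop[0]:crop[2]]
    cv2.imwrite('pics/'+n,cv2.resize(p,None,fx=s,fy=s,interpolation=cv2.INTER_CUBIC))
def w(c,uv,z):
    uv=np.array(uv,float).reshape(-1,1,2)
    n=cv2.undistortPoints(uv,c['K'],c['D']).reshape(-1,2)
    d=np.c_[n,np.ones(len(n))]@c['R']; o=-c['R'].T@c['t']
    return o+d*((z-o[2])/d[:,2])[:,None]
def px(c,X):
    return cv2.projectPoints(np.array(X,float).reshape(-1,1,3),cv2.Rodrigues(c['R'])[0],c['t'],c['K'],c['D'])[0].reshape(-1,2)
E
python3 - <<'E'
from h import *
for n in('top','side'):
    c=cam(n);save(c,n+'0.png',s=1.25);print(n,-c['R'].T@c['t'],c['fovy'],c['D'],c['R'][2])
print(status.state())
E
```

```text
top [ 490.41808036 -125.58072786  989.72562603] 45.94777212029347 [-0.10978354  0.          0.          0.          0.        ] [ 0.0643187  -0.01807241 -0.99776575]
side [359.24598236 492.9356775  576.11853957] 54.840100234538696 [0.02678847 0.         0.         0.         0.        ] [ 0.24620587 -0.74472288 -0.62029872]
{'t': 0.1, 'joints': array([-1.36157285e+00,  4.91476501e-01,  1.55936489e+00,  9.28119751e-06,
        1.09172125e+00, -1.05575106e-01]), 'qvel': array([ 0.00044663, -0.00114556, -0.0014329 ,  0.00175893, -0.00064035,
        0.0011438 ]), 'tau': array([ 2.15963140e-03, -6.13623190e+01, -2.58604324e+01,  6.93844096e-02,
        4.70457750e-02, -5.28116004e-05]), 'eef_pos': array([ 193.51262563, -594.07908998,  225.14247038]), 'tcp_rot': array([3.02753083, 1.56982631, 1.77152881]), 'ft_force': array([ 0.56798829, -0.32529988, -0.39903723]), 'moment': array([-0.00133161,  0.01146651,  0.02891827]), 'opening': 0.9984446844008933}
```

View pics/top0.png

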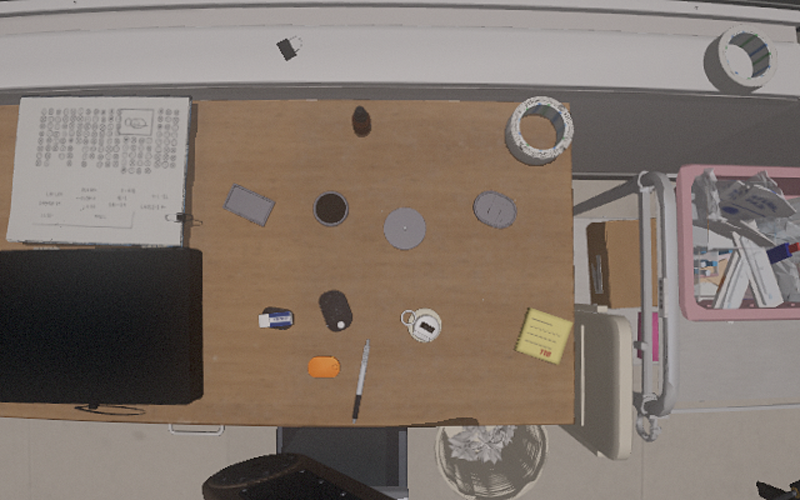

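View pics/side0.png

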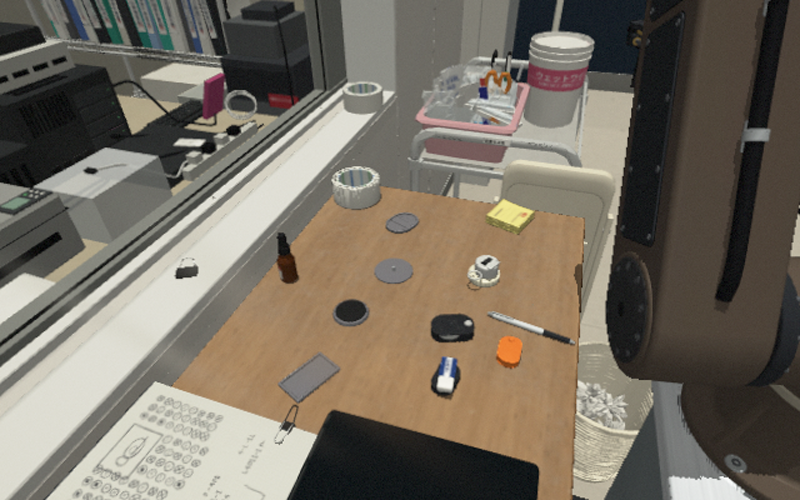

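The pictures show three loupe-like things in the top view: orange at (323,367), a larger black one at (335,310), and a smaller dark one under the eraser at (278,319). The orange one is excluded, and the small one under the eraser fits the description. The counter stands on the tape at (424,326). I'll confirm this with an enlarged crop.

Run:
```python
from h import *
c=cam('top');save(c,'topA.png',(195,220,365,320),4.7)
save(c,'topB.png',(170,140,430,210),3)
s=cam('side');save(s,'sideA.png',(330,190,430,330),4.2)
import pickle;pickle.dump((c,s),open('c0.pkl','wb'))
```

```text
(no output)
```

View pics/topA.png

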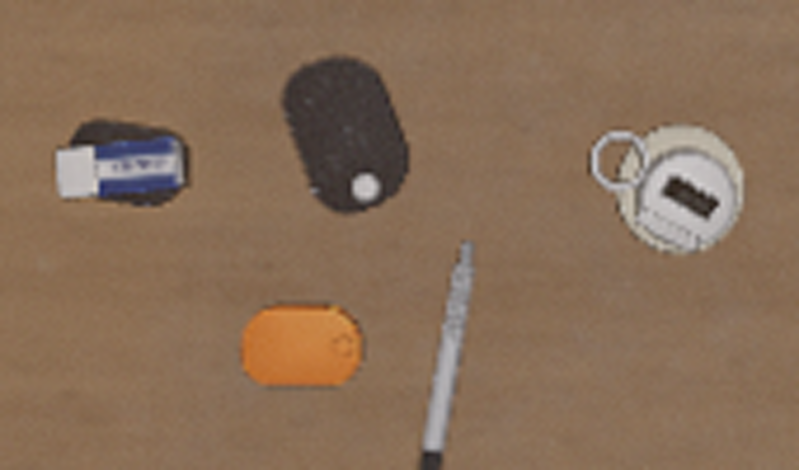

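View pics/topB.png

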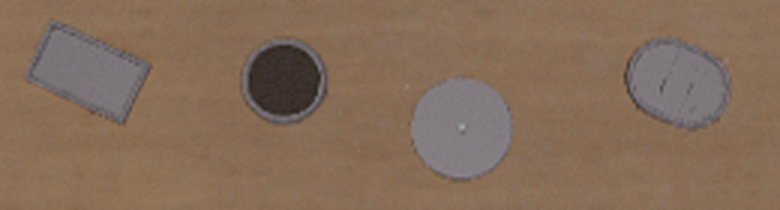

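View pics/sideA.png

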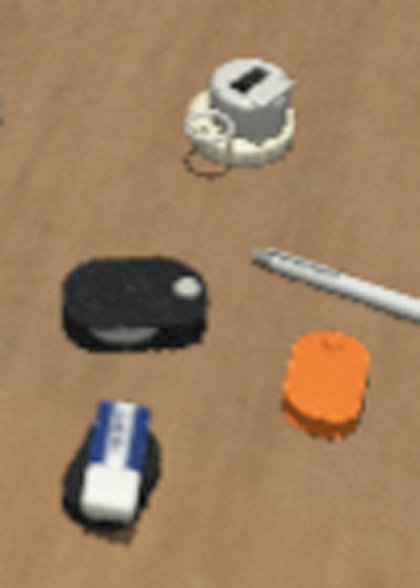

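The crop shows the small black loupe under the eraser at crop (131,163), with the larger black one at (345,135) and the orange one at (303,345). I take the one under the eraser, since it is the smaller of the two that aren't orange. The counter is on the tape at (689,198), and its ring points to the upper left. Next I measure by fitting model outlines and overlay them to check.

```bash
cat > fit.py <<'E'
from h import *
def circ(r,z,n=48): a=np.linspace(0,2*np.pi,n);return np.c_[r*np.cos(a),r*np.sin(a),0*a+z]
def rect(x,y,z): return np.array([[-x,-y,z],[x,-y,z],[x,y,z],[-x,y,z],[-x,-y,z]])/[2,2,1]
def stad(x,y,z,n=24):
    a=np.linspace(0,np.pi,n);r=x/2;h=y/2-r
    p=np.r_[np.c_[r*np.cos(a),h+r*np.sin(a)],np.c_[-r*np.cos(a),-h-r*np.sin(a)]];p=np.r_[p,p[:1]];return np.c_[p,0*p[:,0]+z]
def place(P,x,y,a): c,s=np.cos(a),np.sin(a);return P@np.array([[c,s,0],[-s,c,0],[0,0,1]])+[x,y,0]
def overlay(c,items,name,crop,s,):
    p=cv2.resize(c['pixels'][crop[1]:crop[3],crop[0]:crop[2],::-1],None,fx=s,fy=s,interpolation=cv2.INTER_CUBIC)
    for P in items:
        q=(px(c,P)-[crop[0],crop[1]]+.5)*s-.5
        cv2.polylines(p,[np.round(q).astype(int)],False,(0,255,0),1)
    return p
E
python3 - <<'E'
from fit import *; import pickle
c,s=pickle.load(open('c0.pkl','rb'))
def A(pts,z): return w(c,(np.array(pts)+.5)/4.7-.5+[195,220],z)
def B(pts,z): return w(c,(np.array(pts)+.5)/3-.5+[170,140],z)
e=A([(55,148),(58,200),(183,187),(181,137)],25).round(1);print('eraser',e,e.mean(0))
print('len',np.linalg.norm((e[0]+e[1]-e[2]-e[3])/2), np.linalg.norm((e[1]+e[2]-e[0]-e[3])/2))
ax=(e[0]+e[1]-e[2]-e[3]);print('yaw of y',np.arctan2(ax[1],ax[0])-np.pi/2)
print('loupe',A([(131,163)],13)); print('tape',A([(682,188)],12)); print('counter',A([(689,198),],36),'ring',A([(618,160)],20))
t=B([(51,20),(27,79),(124,124),(151,66)],6);print('etray',t.mean(0),t)
print('pad',B([(285,81)],4),'tapeh',B([(461.5,128.5)],3),'pin',B([(462,128)],11),'ltray',B([(678.5,83)],5))
print('memo',w(c,np.array([(543.5,335)])/1.25,22),'bottle',w(c,np.array([(362,134)])/1.25,0))
E
```

```text
eraser [[447.   86.2  25. ]
 [424.5  84.6  25. ]
 [430.5  30.1  25. ]
 [452.1  31.2  25. ]] [438.525  58.025  25.   ]
len 55.03058240651284 22.09128787554045
yaw of y 0.10102476774337776
loupe [[440.11315834  55.08193236  13.        ]]
tape [[ 430.0358136  -187.07159213   12.        ]]
counter [[ 427.24188834 -188.57285254   36.        ]] ring [[ 442.67964564 -158.62305533   20.        ]]
etray [629.28458931 109.00273827   6.        ] [[666.35118194 136.33703739   6.        ]
 [624.38429051 152.32668354   6.        ]
 [592.72710166  82.79211291   6.        ]
 [633.67578312  64.55511925   6.        ]]
pad [[623.59396265 -29.58788386   4.        ]] tapeh [[ 590.74708801 -153.46281598    3.        ]] pin [[ 590.28444564 -153.58367804   11.        ]] ltray [[ 623.59571551 -306.41687007    5.        ]]
memo [[ 412.87422752 -383.27725542   22.        ]] bottle [[752.5428759  -80.77437126   0.        ]]
```

```bash
cat > ov.py <<'E'
from fit import *; import pickle
c,s=pickle.load(open('c0.pkl','rb'))
I=[place(rect(23,55,25),438.5,58,.10),place(stad(34,52,13),440,55,-.26),place(stad(34,52,0),440,55,-.26),place(circ(28,12),430,-187,0),place(circ(28,0),430,-187,0),
 place(circ(21,36),427.2,-188.6,0),place(np.array([[0,0,24],[0,-46,24]]),427.2,-188.6,2.66),
 place(rect(47,79,6),629.3,109,-.427),place(circ(31,0),623.6,-29.6,0),place(circ(26,8),623.6,-29.6,0),place(circ(36,3),590.7,-153.5,0),place(stad(58,76,6),623.6,-306.4,-.3)]
H=470
a=overlay(c,I,'',(195,220,355,320),4.7)
b=overlay(c,I,'',(170,140,430,210),2.9)
o=np.zeros((600,800,3),np.uint8);o[:370,:752]=a[50:420];o[375:375+b.shape[0],:b.shape[1]]=b
cv2.imwrite('pics/ov1.png',o)
a=overlay(s,I,'',(210,160,430,330),3.5);cv2.imwrite('pics/ov2.png',a[:600])
E
python3 ov.py
```

```text
(no output)
```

View pics/ov1.png

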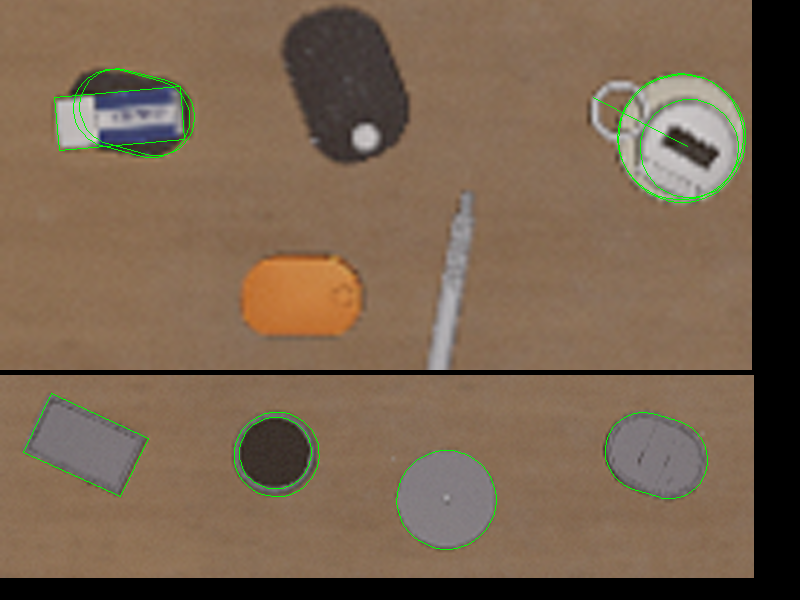

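View pics/ov2.png

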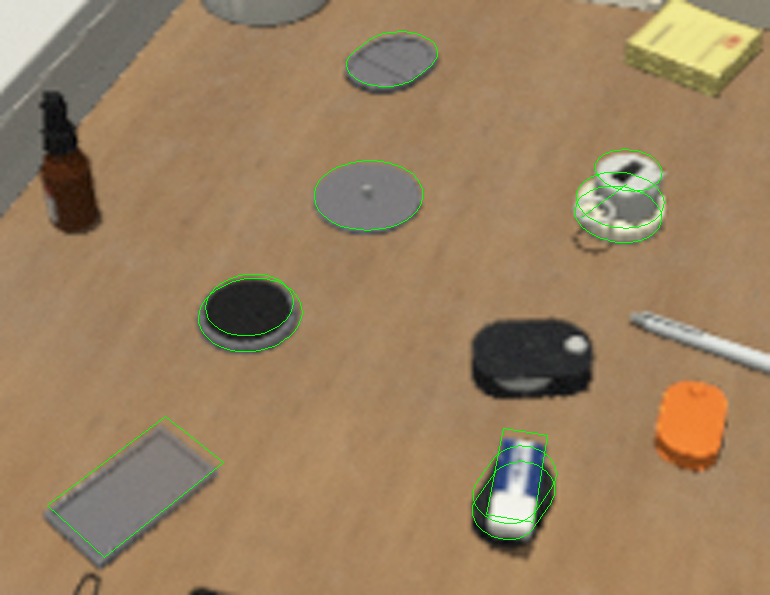

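Top-view outlines fit. The side view agrees to about 2 mm, which matches the stated calibration. I shift the loupe estimate to (441,57). Eraser first.

```bash
cat > go.py <<'E'
import sys; from h import *; from scipy.spatial.transform import Rotation as Ro
# usage: go.py x y z jawyaw(rad) -> shift in current tool axes, then turn about tool x (deg)
s=status.state(); R=Ro.from_euler('xyz',s['tcp_rot']).as_matrix()
t=np.array([float(v) for v in sys.argv[1:4]]); d=R.T@(t-s['eef_pos'])
print('t',s['t'],'pos',s['eef_pos'].round(1),'open',round(s['opening'],3),'xtool',R[:,0].round(3),'j6',s['joints'][5].round(2))
print('shift',d.round(1))
if len(sys.argv)>4:
    a=float(sys.argv[4]); v=R.T@[np.cos(a),np.sin(a),0]; th=np.degrees(np.arctan2(-v[1],v[2]))
    th=(th+90)%180-90; print('turn',th.round(1),'jaw now',np.arctan2(R[1,2],R[0,2]).round(3))
E
python3 go.py 438.5 58 90 0.10; python3 go.py 427 -188.6 90 2.66
```

```text
t 0.2 pos [ 193.5 -594.2  225.3] open 0.998 xtool [-0.     0.001 -1.   ] j6 -0.11
shift [ 135.7  434.9 -544.1]
turn -77.7 jaw now -1.256
t 0.2 pos [ 193.5 -594.2  225.3] open 0.998 xtool [-0.     0.001 -1.   ] j6 -0.11
shift [ 135.5  347.6 -313.2]
turn -44.4 jaw now -1.256
```

Call:
{"name": "apply_moves", "arguments": {
  "increments": [
    [0, 5, 20, -18, -4],
    [0, 5, 25, -22, 0],
    [0, 5, 30, -27, 0],
    [0, 5, 35, -32, 0],
    [0, 5, 35, -32, 0],
    [0, 5, 35, -32, 0],
    [0, 5, 35, -32, 0],
    [0, 5, 35, -32, 0],
    [0, 5, 30, -27, 0],
    [0, 5, 20, -18, 0]
  ]
}}

```text
t: 1.2
eef_pos: [371.8, -228.2, 175.6]
tcp_rot: [1.238, 1.571, 0.053]
ft_force: [-0.0, -0.5, 0.1]
opening: 0.998
```

```bash
python3 go.py 427 -188.6 60 2.66
```

```text
t 1.2 pos [ 371.8 -228.2  175.6] open 0.998 xtool [ 0.  0. -1.] j6 0.48
shift [115.6  66.  -15.9]
turn -40.3 jaw now -1.185
```

Call:
{"name": "apply_moves", "arguments": {
  "increments": [
    [0, 20, 22, -5, 0],
    [0, 20, 22, -5, 0],
    [0, 20, 20, -5, 0],
    [0, 20, 0, 0, -8],
    [0, 10, 0, 0, -8],
    [0, 0, 0, 0, -8],
    [0, 0, 0, 0, -8],
    [0, 0, 0, 0, -8],
    [0, 0, 0, 0, 0],
    [0, 0, 0, 0, 0]
  ]
}}

```text
t: 2.2
eef_pos: [424.9, -192.6, 85.6]
tcp_rot: [-0.475, 1.571, -0.967]
ft_force: [0.1, -0.6, -0.5]
opening: 1.003
```

```bash
python3 go.py 427 -188.6 26 2.66
```

```text
t 2.2 pos [ 424.9 -192.6   85.6] open 1.003 xtool [ 0. -0. -1.] j6 -0.07
shift [59.6  4.5 -0.1]
turn -0.6 jaw now -0.492
```

Call:
{"name": "apply_moves", "arguments": {
  "increments": [
    [0, 15, 4.5, 0, 0],
    [0, 20, 0, 0, 0],
    [0, 15, 0, 0, 0],
    [0, 8, 0, 0, 0],
    [0.5, 0, 0, 0, 0],
    [0.7, 0, 0, 0, 0],
    [0.8, 0, 0, 0, 0],
    [0.8, 0, 0, 0, 0],
    [0.8, 0, 0, 0, 0],
    [0.8, 0, 0, 0, 0]
  ]
}}

```text
t: 3.2
eef_pos: [427.1, -188.7, 27.9]
tcp_rot: [-0.206, 1.57, -0.694]
ft_force: [-0.4, -0.4, -0.2]
opening: 0.552
```

```bash
python3 go.py 427 -188.6 90
python3 - <<'E'
from h import *
c=cam('side');save(c,'g1.png',(310,150,430,260),5)
E
```

```text
t 3.2 pos [ 427.1 -188.7   27.9] open 0.552 xtool [ 0. -0. -1.] j6 -0.07
shift [-62.1  -0.   -0.1]
```

View pics/g1.png

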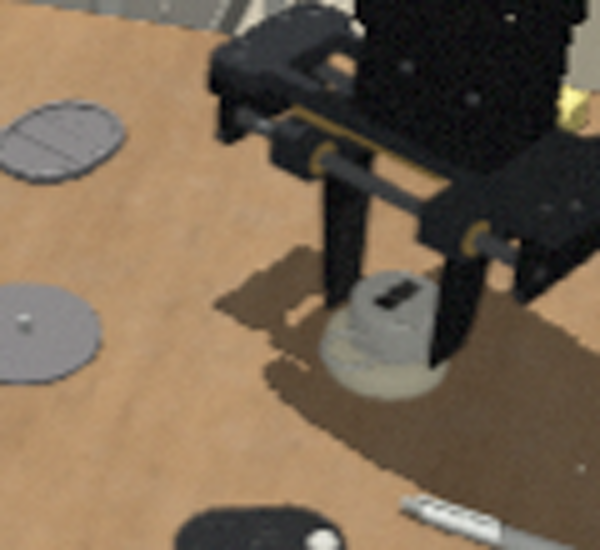

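The fingers straddle the counter evenly and are still closing.

Call:
{"name": "apply_moves", "arguments": {
  "increments": [
    [0.8, 0, 0, 0, 0],
    [0.8, 0, 0, 0, 0],
    [0.8, 0, 0, 0, 0],
    [0.8, 0, 0, 0, 0],
    [0.8, 0, 0, 0, 0],
    [0.8, -5, 0, 0, 0],
    [0.8, -15, 0, 0, 0],
    [0.8, -20, 0, 0, 0],
    [0.8, -20, 0, 0, 0],
    [0.8, 0, 0, 0, 0]
  ]
}}

```text
t: 4.25
eef_pos: [427.8, -189.1, 89.6]
tcp_rot: [-0.084, 1.567, -0.572]
ft_force: [0.8, -0.8, -1.1]
opening: 0.427
```

```bash
python3 go.py 623.6 -29.6 60
python3 - <<'E'
from h import *
c=cam('side');save(c,'g2.png',(310,150,430,260),4)
E
```

```text
t 4.25 pos [ 427.8 -189.1   89.6] open 0.427 xtool [ 0.003 -0.002 -1.   ] j6 -0.07
shift [ 29.9 232.6  98. ]
```

View pics/g2.png

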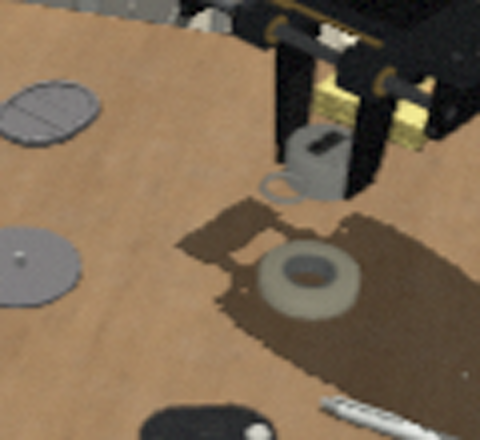

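Counter lifted; the tape is clear on the table. Carrying the counter to its pad.

Call:
{"name": "apply_moves", "arguments": {
  "increments": [
    [0.8, 0, 14, 6, 0],
    [0.8, 0, 24, 10, 0],
    [0.8, 3, 27, 11, 0],
    [0.8, 3, 30, 13, 0],
    [0.8, 4, 30, 13, 0],
    [0.8, 4, 30, 13, 0],
    [0.8, 4, 30, 13, 0],
    [0.8, 4, 24, 10, 0],
    [0.8, 4, 15, 6, 0],
    [0.8, 4, 8, 3, 0]
  ]
}}

```text
t: 5.3
eef_pos: [622.6, -28.9, 56.3]
tcp_rot: [-2.713, 1.57, 3.083]
ft_force: [0.0, 0.3, -1.2]
opening: 0.427
```

Call:
{"name": "apply_moves", "arguments": {
  "increments": [
    [0.8, 0, 0, 0, 0],
    [0.8, 0, 0, 0, 0]
  ]
}}

```text
t: 5.5
eef_pos: [621.6, -30.2, 57.3]
tcp_rot: [-2.649, 1.57, -3.137]
ft_force: [0.5, -1.7, -0.8]
opening: 0.424
```

```bash
python3 go.py 623.6 -29.6 24.5
```

```text
t 5.5 pos [621.6 -30.2  57.3] open 0.424 xtool [-0.001 -0.    -1.   ] j6 0.33
shift [32.8  1.5  1.5]
```

Call:
{"name": "apply_moves", "arguments": {
  "increments": [
    [0.8, 10, 1.5, 1.5, 0],
    [0.8, 12, 0, 0, 0],
    [0.8, 6, 0, 0, 0],
    [0.8, 3, 0, 0, 0],
    [0.8, 1.5, 0, 0, 0],
    [0.8, 0, 0, 0, 0],
    [0.5, 0, 0, 0, 0],
    [0.35, 0, 0, 0, 0],
    [0.3, 0, 0, 0, 0],
    [0.3, 0, 0, 0, 0]
  ]
}}

```text
t: 6.5
eef_pos: [624.5, -29.0, 25.3]
tcp_rot: [0.066, 1.57, -0.422]
ft_force: [0.9, -0.9, -0.9]
opening: 0.678
```

Call:
{"name": "apply_moves", "arguments": {
  "increments": [
    [0.2, 0, 0, 0, 0],
    [0.1, 0, 0, 0, 0],
    [0, 0, 0, 0, 0],
    [0, -15, 0, 0, 0],
    [0, -20, 0, 0, 0],
    [0, -25, 0, 0, 0],
    [0, 0, 0, 0, 0]
  ]
}}

```text
t: 7.2
eef_pos: [625.9, -29.2, 89.1]
tcp_rot: [0.326, 1.565, -0.162]
ft_force: [1.0, -0.2, -0.9]
opening: 0.999
```

```bash
python3 go.py 430 -187 80 2.66; python3 go.py 438.5 58 80 0.1
```

```text
t 7.2 pos [625.9 -29.2  89.1] open 0.999 xtool [ 0.006 -0.001 -1.   ] j6 0.34
shift [   8.2 -231.2  -99.1]
turn -0.4 jaw now -0.488
t 7.2 pos [625.9 -29.2  89.1] open 0.999 xtool [ 0.006 -0.001 -1.   ] j6 0.34
shift [   8.   -10.9 -206.5]
turn -33.7 jaw now -0.488
```

Call:
{"name": "apply_moves", "arguments": {
  "increments": [
    [0, 0, -1, -12, 0],
    [0, 0, -1, -25, 0],
    [0, 2, -2, -32, 0],
    [0, 2, -2, -35, 0],
    [0, 2, -2, -35, 0],
    [0, 2, -1, -32, 0],
    [0, 0, -1, -25, 0],
    [0, 0, -1, -10, 0],
    [0, 0, 0, 0, -8],
    [0, 0, 0, 0, -8]
  ]
}}

```text
t: 8.2
eef_pos: [437.1, 57.9, 77.0]
tcp_rot: [-2.325, 1.571, -2.528]
ft_force: [0.1, -0.3, -0.6]
opening: 0.997
```

Call:
{"name": "apply_moves", "arguments": {
  "increments": [
    [0, 0, 0, 0, -8],
    [0, 0, 0, 0, -8],
    [0, 0, 0, 0, -1.7],
    [0, 0, 0, 0, 0],
    [0, 0, 0, 0, 0]
  ]
}}

```text
t: 8.7
eef_pos: [437.3, 57.8, 77.0]
tcp_rot: [-2.111, 1.571, -2.014]
ft_force: [-0.6, 0.2, -0.1]
opening: 0.999
```

```bash
python3 go.py 438.5 58 28 0.1;python3 - <<'E'
from fit import *
c=cam('top')
I=[place(circ(26,8),623.6,-29.6,0),place(circ(28,12),430,-187,0),place(circ(21,32),623.6,-29.6,0)]
a=overlay(c,I,'',(230,130,370,290),3.7);cv2.imwrite('pics/t3.png',a)
E
```

```text
t 8.7 pos [437.3  57.8  77. ] open 0.999 xtool [-0. -0. -1.] j6 -0.12
shift [49.   0.1  1.2]
turn -0.2 jaw now 0.097
```

View pics/t3.png

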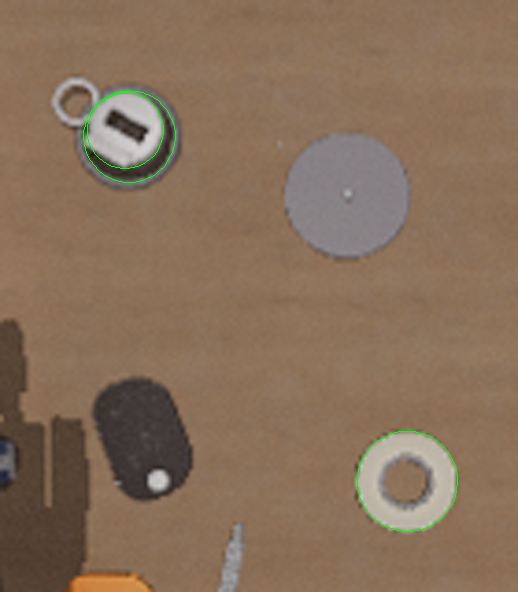

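The counter stands on its pad, within about 2 mm of the outline, and the tape fits at (430,-187). Now the eraser.

Call:
{"name": "apply_moves", "arguments": {
  "increments": [
    [0.4, 10, 0, 1, 0],
    [0.4, 15, 0, 0, 0],
    [0.4, 15, 0, 0, 0],
    [0.4, 7, 0, 0, 0],
    [0.4, 2, 0, 0, 0],
    [0.6, 0, 0, 0, 0],
    [0.8, 0, 0, 0, 0],
    [1, 0, 0, 0, 0],
    [1, 0, 0, 0, 0],
    [1, 0, 0, 0, 0]
  ]
}}

```text
t: 9.75
eef_pos: [438.4, 57.9, 28.4]
tcp_rot: [-0.274, 1.57, -0.174]
ft_force: [0.5, 0.9, -0.6]
opening: 0.237
```

Call:
{"name": "apply_moves", "arguments": {
  "increments": [
    [1, 0, 0, 0, 0],
    [1, 0, 0, 0, 0],
    [1, 0, 0, 0, 0],
    [1, 0, 0, 0, 0],
    [1, 0, 0, 0, 0],
    [1, 0, 0, 0, 0],
    [1, -5, 0, 0, 0],
    [1, -15, 0, 0, 0],
    [1, -20, 0, 0, 0],
    [1, 0, 0, 0, 0]
  ]
}}

```text
t: 10.75
eef_pos: [439.1, 58.0, 69.8]
tcp_rot: [-0.152, 1.568, -0.052]
ft_force: [0.3, 0.4, -0.3]
opening: 0.224
```

```bash
python3 go.py 629.3 109 60 -.427
python3 - <<'E'
from h import *
c=cam('side');save(c,'g4.png',(300,200,420,320),4)
E
```

```text
t 10.75 pos [439.1  58.   69.8] open 0.224 xtool [ 0.003 -0.    -1.   ] j6 -0.12
shift [ 10.4  31.8 194.4]
turn 30.2 jaw now 0.1
```

View pics/g4.png

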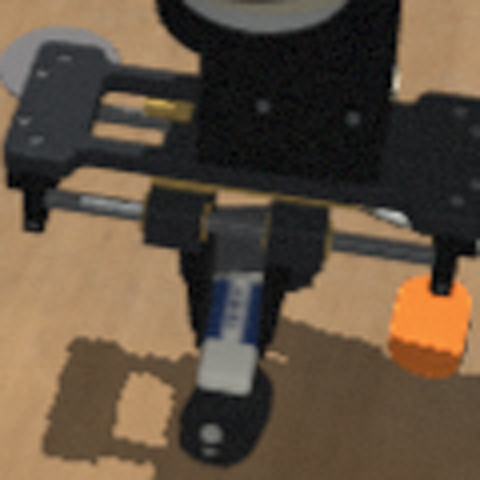

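Eraser held level. Carrying it to the square tray.

Call:
{"name": "apply_moves", "arguments": {
  "increments": [
    [1, 0, 2, 12, 0],
    [1, 0, 4, 24, 0],
    [1, 0, 5, 30, 0],
    [1, 0, 5, 33, 0],
    [1, 0, 5, 33, 0],
    [1, 0, 5, 30, 0],
    [1, 0, 4, 22, 0],
    [1, 0, 2, 10, 0],
    [1, 0, 0, 0, 8],
    [1, 0, 0, 0, 8]
  ]
}}

```text
t: 11.8
eef_pos: [627.8, 109.3, 66.9]
tcp_rot: [-2.834, 1.569, -3.019]
ft_force: [-0.4, 1.0, 0.1]
opening: 0.223
```

Call:
{"name": "apply_moves", "arguments": {
  "increments": [
    [1, 0, 0, 0, 8],
    [1, 0, 0, 0, 6],
    [1, 0, 0, 0, 0],
    [1, 0, 0, 0, 0],
    [1, 0, 0, 0, 0]
  ]
}}

```text
t: 12.3
eef_pos: [628.0, 109.2, 67.8]
tcp_rot: [-2.518, 1.57, -2.939]
ft_force: [-1.0, 0.5, -0.9]
opening: 0.223
```

```bash
python3 go.py 629.3 109 19 -.427
```

```text
t 12.3 pos [628.  109.2  67.8] open 0.223 xtool [-0. -0. -1.] j6 0.49
shift [48.8  0.4  1.3]
turn 0.3 jaw now -0.421
```

Call:
{"name": "apply_moves", "arguments": {
  "increments": [
    [1, 12, 0.5, 1.3, 0],
    [1, 16, 0, 0, 0],
    [1, 12, 0, 0, 0],
    [1, 6, 0, 0, 0],
    [1, 3, 0, 0, 0],
    [1, 0, 0, 0, 0],
    [1, 0, 0, 0, 0],
    [0.7, 0, 0, 0, 0],
    [0.6, 0, 0, 0, 0],
    [0.5, 0, 0, 0, 0]
  ]
}}

```text
t: 13.3
eef_pos: [629.6, 109.1, 19.2]
tcp_rot: [0.138, 1.571, -0.285]
ft_force: [1.0, -0.6, 0.9]
opening: 0.411
```

Call:
{"name": "apply_moves", "arguments": {
  "increments": [
    [0.4, 0, 0, 0, 0],
    [0.3, 0, 0, 0, 0],
    [0.2, 0, 0, 0, 0],
    [0.1, -8, 0, 0, 0],
    [0, -20, 0, 0, 0],
    [0, -25, 0, 0, 0],
    [0, 0, 0, 0, 0]
  ]
}}

```text
t: 14.0
eef_pos: [631.0, 109.3, 75.6]
tcp_rot: [0.48, 1.566, 0.056]
ft_force: [-0.0, -0.6, 0.3]
opening: 0.977
```

```bash
python3 go.py 441 57 70 -.26
```

```text
t 14.0 pos [631.  109.3  75.6] open 0.977 xtool [ 0.005  0.    -1.   ] j6 0.49
shift [   4.6 -125.7 -151.8]
turn -9.4 jaw now -0.423
```

Tape next, which leaves the loupe in view of the cameras.

```bash
python3 go.py 430 -187 70 -.42
```

```text
t 14.0 pos [631.  109.3  75.6] open 0.977 xtool [ 0.005  0.    -1.   ] j6 0.49
shift [   4.5 -352.7  -61.6]
turn -0.2 jaw now -0.423
```

Call:
{"name": "apply_moves", "arguments": {
  "increments": [
    [0, 0, -17, -3, 0],
    [0, 0, -30, -5, 0],
    [0, 0, -40, -7, 0],
    [0, 0, -44, -8, 0],
    [0, 0, -44, -8, 0],
    [0, 0, -44, -8, 0],
    [0, 0, -44, -8, 0],
    [0, 0, -40, -7, 0],
    [0, 0, -30, -5, 0],
    [0, 0, -17, -3, 0]
  ]
}}

```text
t: 15.0
eef_pos: [427.8, -186.1, 72.1]
tcp_rot: [-2.566, 1.571, -2.992]
ft_force: [0.2, 0.3, 0.6]
opening: 1.0
```

Call:
{"name": "apply_moves", "arguments": {
  "increments": [
    [0, 0, 0, 0, 0],
    [0, 0, 0, 0, 0],
    [0, 0, 0, 0, 0]
  ]
}}

```text
t: 15.3
eef_pos: [429.6, -183.9, 72.1]
tcp_rot: [-0.483, 1.571, -0.906]
ft_force: [0.1, 0.6, 0.5]
opening: 1.0
```

```bash
python3 go.py 430 -187 15 -.42
python3 - <<'E'
from fit import *
c=cam('top')
I=[place(circ(26,8),623.6,-29.6,0),place(stad(34,52,13),441,57,-.26),place(rect(23,55,15),629.3,109,-.427)]
a=overlay(c,I,'',(160,130,300,290),3.7);cv2.imwrite('pics/t5.png',a)
E
```

```text
t 15.3 pos [ 429.6 -183.9   72.1] open 1.0 xtool [ 0. -0. -1.] j6 -0.12
shift [57.1 -2.7  1.7]
turn -0.2 jaw now -0.423
```

View pics/t5.png

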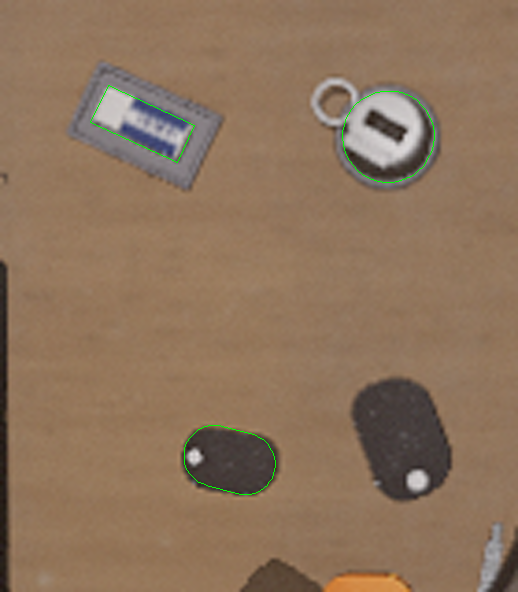

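Eraser is in its tray, aligned within about 2 mm. The loupe lies at (441,57) with yaw about -0.25, and matches the 34×52 outline. Gripping the tape.

Call:
{"name": "apply_moves", "arguments": {
  "increments": [
    [0, 15, -2.7, 1.7, 0],
    [0, 20, 0, 0, 0],
    [0, 14, 0, 0, 0],
    [0.2, 8, 0, 0, 0],
    [0.5, 0, 0, 0, 0],
    [0.7, 0, 0, 0, 0],
    [0.7, 0, 0, 0, 0],
    [0.7, 0, 0, 0, 0],
    [0.7, 0, 0, 0, 0],
    [0.7, 0, 0, 0, 0]
  ]
}}

```text
t: 16.35
eef_pos: [429.8, -187.8, 15.6]
tcp_rot: [-0.184, 1.57, -0.608]
ft_force: [-0.3, 0.3, 6.3]
opening: 0.569
```

Call:
{"name": "apply_moves", "arguments": {
  "increments": [
    [0.7, 0, 0, 0, 0],
    [0.7, 0, 0, 0, 0],
    [0.7, 0, 0, 0, 0],
    [0.7, -5, 0, 0, 0],
    [0.7, -15, 0, 0, 0],
    [0.7, -15, 0, 0, 0],
    [0.7, 0, 0, 0, 0]
  ]
}}

```text
t: 17.05
eef_pos: [430.1, -188.0, 51.5]
tcp_rot: [-0.157, 1.568, -0.581]
ft_force: [0.4, -0.4, -0.7]
opening: 0.569
```

```bash
python3 go.py 590.5 -153.5 45 -.42
```

```text
t 17.05 pos [ 430.1 -188.    51.5] open 0.569 xtool [ 0.002 -0.001 -1.   ] j6 -0.13
shift [  6.8  97.4 132. ]
turn -0.2 jaw now -0.423
```

Call:
{"name": "apply_moves", "arguments": {
  "increments": [
    [0.7, 0, 5, 7, 0],
    [0.7, 0, 11, 15, 0],
    [0.7, 0, 15, 20, 0],
    [0.7, 0, 17, 23, 0],
    [0.7, 0, 17, 23, 0],
    [0.7, 0, 15, 20, 0],
    [0.7, 0, 11, 15, 0],
    [0.7, 0, 6, 9, 0],
    [0.7, 0, 0, 0, 0],
    [0.7, 0, 0, 0, 0]
  ]
}}

```text
t: 18.05
eef_pos: [589.1, -153.3, 49.5]
tcp_rot: [-2.989, 1.569, 2.871]
ft_force: [-0.1, 0.6, -0.7]
opening: 0.569
```

```bash
python3 go.py 590.5 -153.5 18.5 -.42
python3 - <<'E'
from h import *
c=cam('side');save(c,'g6.png',(230,130,370,260),5)
E
```

```text
t 18.05 pos [ 589.1 -153.3   49.5] open 0.569 xtool [-0.001  0.    -1.   ] j6 0.06
shift [31.   0.5  1.4]
turn -0.2 jaw now -0.423
```

View pics/g6.png

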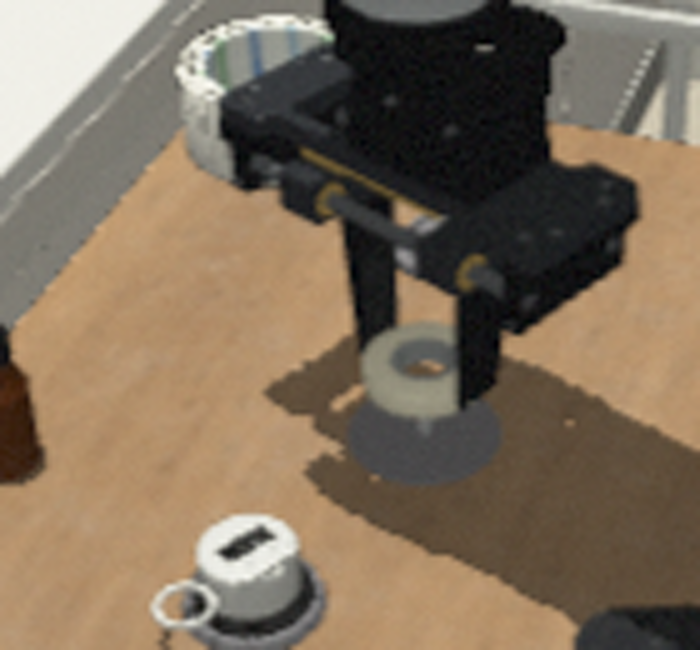

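The tape is held flat over the pin at crop (425,425). Lowering and releasing.

Call:
{"name": "apply_moves", "arguments": {
  "increments": [
    [0.7, 8, 0.5, 1.4, 0],
    [0.7, 10, 0, 0, 0],
    [0.7, 7, 0, 0, 0],
    [0.7, 4, 0, 0, 0],
    [0.7, 2, 0, 0, 0],
    [0.7, 0, 0, 0, 0],
    [0.7, 0, 0, 0, 0],
    [0.35, 0, 0, 0, 0],
    [0.25, 0, 0, 0, 0],
    [0.15, 0, 0, 0, 0]
  ]
}}

```text
t: 19.1
eef_pos: [591.4, -153.6, 19.2]
tcp_rot: [-0.242, 1.57, -0.665]
ft_force: [-0.2, 1.0, 0.3]
opening: 0.763
```

Call:
{"name": "apply_moves", "arguments": {
  "increments": [
    [0, 0, 0, 0, 0],
    [0, 0, 0, 0, 0],
    [0, -10, 0, 0, 0],
    [0, -20, 0, 0, 0],
    [0, -25, 0, 0, 0],
    [0, 0, 0, 0, 0]
  ]
}}

```text
t: 19.7
eef_pos: [592.7, -154.1, 77.6]
tcp_rot: [0.05, 1.566, -0.373]
ft_force: [-0.3, 0.5, 0.8]
opening: 0.998
```

```bash
python3 go.py 441 57 70 -.25
```

```text
t 19.7 pos [ 592.7 -154.1   77.6] open 0.998 xtool [ 0.005 -0.002 -1.   ] j6 0.06
shift [   6.5  130.1 -225. ]
turn -9.9 jaw now -0.423
```

Call:
{"name": "apply_moves", "arguments": {
  "increments": [
    [0, 0, 7, -12, 0],
    [0, 0, 15, -25, 0],
    [0, 0, 20, -34, 0],
    [0, 0, 22, -38, 0],
    [0, 0, 22, -38, 0],
    [0, 0, 20, -34, 0],
    [0, 0, 15, -27, 0],
    [0, 0, 9, -17, 0],
    [0, 0, 0, 0, -5],
    [0, 0, 0, 0, -5]
  ]
}}

```text
t: 20.7
eef_pos: [437.9, 58.4, 73.6]
tcp_rot: [-2.875, 1.569, -3.119]
ft_force: [0.2, 0.6, -0.3]
opening: 0.999
```

Call:
{"name": "apply_moves", "arguments": {
  "increments": [
    [0, 0, 0, 0, 0],
    [0, 0, 0, 0, 0],
    [0, 0, 0, 0, 0]
  ]
}}

```text
t: 21.0
eef_pos: [439.2, 57.4, 73.9]
tcp_rot: [-2.774, 1.57, -3.025]
ft_force: [0.2, -0.3, -0.2]
opening: 1.0
```

```bash
python3 go.py 441 57 15 -.25
```

```text
t 21.0 pos [439.2  57.4  73.9] open 1.0 xtool [-0.001 -0.    -1.   ] j6 0.23
shift [58.9  0.1  1.9]
turn -0.1 jaw now -0.251
```

Call:
{"name": "apply_moves", "arguments": {
  "increments": [
    [0, 15, 0, 1.9, 0],
    [0.1, 20, 0, 0, 0],
    [0.2, 14, 0, 0, 0],
    [0.4, 10, 0, 0, 0],
    [0.6, 0, 0, 0, 0],
    [0.9, 0, 0, 0, 0],
    [0.9, 0, 0, 0, 0],
    [0.9, 0, 0, 0, 0],
    [0.9, 0, 0, 0, 0],
    [0.9, 0, 0, 0, 0]
  ]
}}

```text
t: 22.0
eef_pos: [441.5, 56.9, 15.5]
tcp_rot: [0.056, 1.57, -0.193]
ft_force: [-0.5, -0.2, 5.0]
opening: 0.34
```

Call:
{"name": "apply_moves", "arguments": {
  "increments": [
    [0.9, 0, 0, 0, 0],
    [0.9, 0, 0, 0, 0],
    [0.9, 0, 0, 0, 0],
    [0.9, 0, 0, 0, 0],
    [0.9, -5, 0, 0, 0],
    [0.9, -15, 0, 0, 0],
    [0.9, -20, 0, 0, 0],
    [0.9, -20, 0, 0, 0],
    [0.9, -10, 0, 0, 0],
    [0.9, 0, 0, 0, 0]
  ]
}}

```text
t: 23.0
eef_pos: [441.9, 56.9, 86.2]
tcp_rot: [0.189, 1.568, -0.06]
ft_force: [-0.7, -1.0, -0.5]
opening: 0.342
```

```bash
python3 go.py 623.6 -306.4 60 -.3
```

```text
t 23.0 pos [441.9  56.9  86.2] open 0.342 xtool [ 0.002 -0.    -1.   ] j6 0.23
shift [  26.7 -307.4  265.5]
turn 2.9 jaw now -0.249
```

Loupe held (32.5 mm reading). Before I go near the big roll behind the loupe tray, I check its height by triangulation.

Run:
```python
from h import *; import pickle
c,s=pickle.load(open('c0.pkl','rb'))
for z in (0,30,50,70,90): print(z,w(c,np.array([(541,128)])/1.25,z)[0].round(),w(s,np.array([(357,178)])/1.25,z)[0].round())
a=w(c,np.array([(508,133),(574,128)])/1.25,50);print(np.linalg.norm(a[0]-a[1]))
```

```text
0 [ 767. -390.    0.] [ 787. -455.    0.]
30 [ 758. -382.   30.] [ 765. -406.   30.]
50 [ 753. -377.   50.] [ 750. -373.   50.]
70 [ 747. -371.   70.] [ 735. -340.   70.]
90 [ 742. -366.   90.] [ 720. -307.   90.]
111.28178047376547
```

The roll is about 48 mm high and the gripper body bottom will be at about 85 mm, so it clears.

Call:
{"name": "apply_moves", "arguments": {
  "increments": [
    [0.9, 0, -12, 10, 0],
    [0.9, 0, -22, 19, 0],
    [0.9, 0, -28, 24, 0],
    [0.9, 0, -32, 28, 0],
    [0.9, 0, -32, 28, 0],
    [0.9, 0, -32, 28, 0],
    [0.9, 0, -32, 28, 0],
    [0.9, 0, -32, 28, 0],
    [0.9, 0, -28, 24, 0],
    [0.9, 0, -25, 21, 0]
  ]
}}

```text
t: 24.0
eef_pos: [604.5, -270.0, 83.5]
tcp_rot: [2.927, 1.569, 2.678]
ft_force: [-0.3, -0.2, 0.4]
opening: 0.338
```

Call:
{"name": "apply_moves", "arguments": {
  "increments": [
    [0.9, 5, -20, 17, 0],
    [0.9, 10, -10, 8, 0],
    [0.9, 10, 0, 0, 3],
    [0.9, 0, 0, 0, 0],
    [0.9, 0, 0, 0, 0]
  ]
}}

```text
t: 24.5
eef_pos: [620.7, -302.7, 59.2]
tcp_rot: [2.909, 1.569, 2.61]
ft_force: [-0.2, -0.4, -0.4]
opening: 0.341
```

```bash
python3 go.py 623.6 -306.4 18.5 -.3
python3 - <<'E'
from h import *
c=cam('side');save(c,'g7.png',(260,120,380,230),5)
E
```

```text
t 24.5 pos [ 620.7 -302.7   59.2] open 0.341 xtool [-0.002  0.001 -1.   ] j6 -0.25
shift [40.7 -2.7  3.9]
turn 0.0 jaw now -0.3
```

View pics/g7.png

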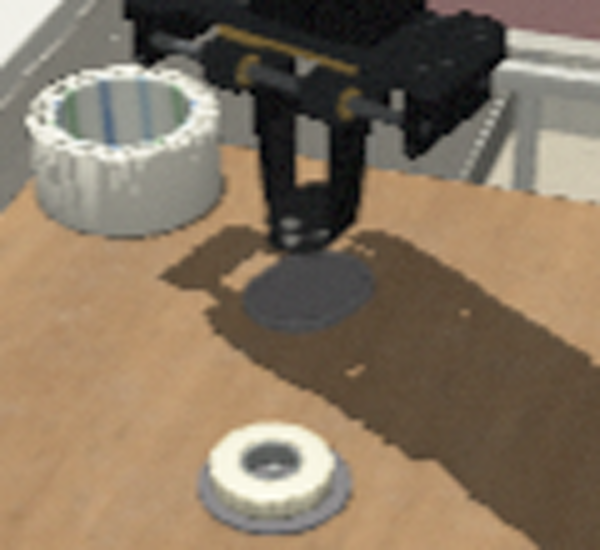

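The loupe hangs level over its tray, and the tape lies flat on its base at crop (272,465). Lowering and releasing.

Call:
{"name": "apply_moves", "arguments": {
  "increments": [
    [0.9, 10, -2.5, 3.5, 0],
    [0.9, 14, 0, 0, 0],
    [0.9, 9, 0, 0, 0],
    [0.9, 5, 0, 0, 0],
    [0.9, 2, 0, 0, 0],
    [0.9, 0, 0, 0, 0],
    [0.9, 0, 0, 0, 0],
    [0.6, 0, 0, 0, 0],
    [0.5, 0, 0, 0, 0],
    [0.4, 0, 0, 0, 0]
  ]
}}

```text
t: 25.55
eef_pos: [623.9, -307.0, 20.5]
tcp_rot: [-0.362, 1.57, -0.663]
ft_force: [-1.0, -1.0, 0.4]
opening: 0.513
```

Call:
{"name": "apply_moves", "arguments": {
  "increments": [
    [0.3, 0, 0, 0, 0],
    [0.3, 0, 0, 0, 0],
    [0.3, -10, 0, 0, 0],
    [0.3, -20, 0, 0, 0],
    [0.3, -25, 0, 0, 0],
    [0.3, -25, 0, 0, 0],
    [0.3, -30, 0, 0, 0],
    [0.3, -20, -20, -20, 0],
    [0.3, 0, -40, -25, 0],
    [0.3, 0, -40, -25, 0]
  ]
}}

```text
t: 26.55
eef_pos: [526.7, -382.0, 151.9]
tcp_rot: [-0.461, 1.568, -0.761]
ft_force: [0.3, -0.3, -0.8]
opening: 0.698
```

Call:
{"name": "apply_moves", "arguments": {
  "increments": [
    [0.3, 0, -40, -25, 0],
    [0.3, 0, -40, -25, 0],
    [0.3, 0, -40, -25, 0],
    [0.3, 0, -20, -15, 0],
    [0.3, 0, 0, 0, 0],
    [0.3, 0, 0, 0, 0]
  ]
}}

```text
t: 27.15
eef_pos: [399.6, -488.7, 150.8]
tcp_rot: [-0.414, 1.57, -0.717]
ft_force: [0.6, -0.4, 0.1]
opening: 0.701
```

Run:
```python
from fit import *
c=cam('top');s=cam('side')
I=[place(rect(39,71,3),629.3,109,-.427),place(circ(26,8),623.6,-29.6,0),place(circ(36,3),590.7,-153.5,0),place(stad(50,68,3),623.6,-306.4,-.3)]
a=overlay(c,I,'',(170,140,430,210),3);b=overlay(s,[],'',(210,150,420,310),2.35)
o=np.zeros((590,790,3),np.uint8);o[:210,:780]=a;o[212:212+b.shape[0],:b.shape[1]]=b[:378];cv2.imwrite('pics/f.png',o)
# memo/bottle drift: difference with the start picture
import pickle;c0,_=pickle.load(open('c0.pkl','rb'))
for n,(x0,y0,x1,y1) in dict(memo=(405,240,465,298),bottle=(275,80,302,115)).items():
    print(n,cv2.phaseCorrelate(*[np.float32(cv2.cvtColor(k['pixels'],cv2.COLOR_RGB2GRAY)[y0:y1,x0:x1]) for k in(c0,c)]))
```

```text
memo ((-0.005212908353492196, 0.18387961980697298), 0.4907159055603875)
bottle ((0.2230615490276513, 0.10133989133025523), 1.070034374916014)
```

View pics/f.png

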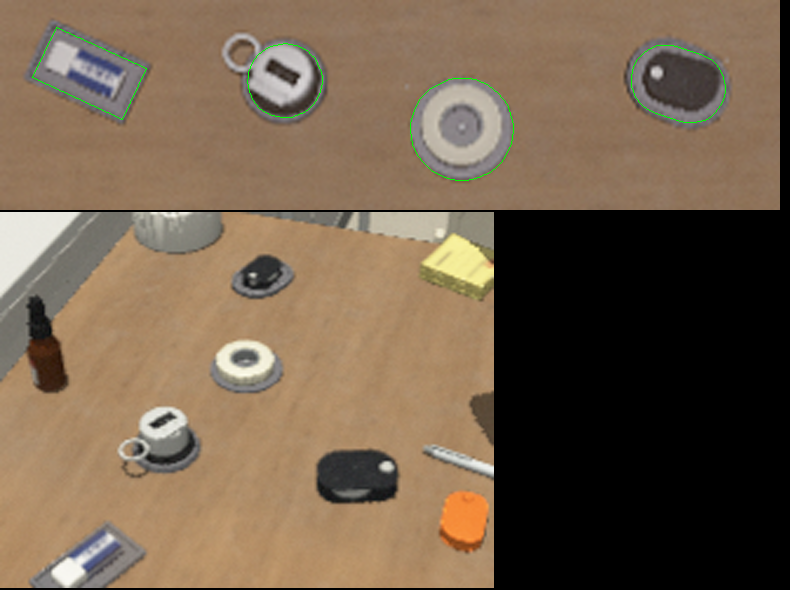

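The final picture shows the eraser and loupe inside their tray rims, the pin visible in the tape's hole, and the counter upright on its pad. The memo block and bottle have shifted less than 0.3 px. Handing in.

```bash
python3 -c "
from h import *
print(env.job_done(), status.state()['t'])"
```

```text
the job is handed in; nothing more can be done
the job is handed in; nothing more can be done
```

I took both piles apart, set all four things on their holders, and handed the job in just after 27 s. Of the loupe-like things I took the small black one under the eraser, leaving the orange and the larger black one where they lay.

Last checks from the pictures:
- **Eraser and loupe:** both lie inside their tray rims and are aligned with the trays. The eraser is within about 2 mm of centre and the loupe within about 4 mm.
- **Tape:** it lies flat on its base, with the pin visible near the middle of the hole.
- **Counter:** it stands upright on the pad. The top view puts it within about 2 mm of the middle; the side view suggested about 4 mm.
- **Bottle and memo block:** between the first and last top views they shifted less than 0.3 px, so they did not move.
- **Gripper:** it ended open and clear of everything.

The two cameras disagreed by about 2 mm throughout, which is within the stated calibration. The highest force reading was about 6 N, while gripping the tape. No check failed.

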